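Prop the feeder hood and wind the feed dial up to its stop

TASK

Run the parts feeder at its top permitted rate: swing the clear sprung hood over the feed dial up until its side stay snaps in behind the hood's pin, ease the hood back without letting it slam and leave it propped on the stay. Then turn the dial clockwise until it bears firmly on its hidden cushioned stop, wherever that comes, without forcing it, and leave it pressed there and the hood propped. Leave the trays, the loupe and the brass frame where they are.

Things in the scene. Friction and masses are not known exactly. Their poses are not given: they have to be found in the camera images.
- console: grey low desk console, 240 (x) x 260 (y) x 60 mm high, fixed; origin at the centre of its underside, front faces its -x; flat top panel 60 mm up. In its frame: dial axis at x 0, y 0 mm; closed hood from x -58 to 80 mm, y -65 to 65 mm, top 55 mm above the panel, hinged at the rear; stay outside the hood at y 75 mm, pivoted at x -15 mm, 7 mm above the panel.
- cover_hinge (a point): middle of the hood's hinge axis, 67 mm above the table at console x 80 mm; the axis runs along the console's y, axes as the console's.
- cover (a joint): angle of the clear hood (rad): 0 closed, grows as its front swings up and back, hard stop 1.70. A spring and its weight (about 0.2 kg) pull it shut with 0.2 to 0.4 N m (1 to 3 N at the pull) if let go; propped on its stay it stands at about 1.53.
- cover_pull (a point): centre of the blue T-pull on the hood's front: cross bar 10 mm in diameter, 24 mm long along the console's y, with flat ends that can be pinched and pivot between the pads, on a 10 mm wide web. Closed: 162 mm in front of the hinge axis and 34 mm above it, 24 mm ahead of the hood's front wall, 41 mm above the panel. Turns with the hood.
- stay (a joint): angle (rad) of the steel stay, a flat bar 123 x 10 x 6 mm sprung upwards outside the hood's left side: 0 with the hood closed; it lifts with the hood to its stop at 0.43, is pressed down to about 0.39 while the hood's side pin slides over its end (hood 1.38 to 1.53), and snaps back to 0.43 past about 1.54, its end now behind the pin to carry the hood. It need not be touched.
- dial: black feed dial: skirt 62 mm in diameter, grip bar 44 mm long (its x), 13 mm wide (its y), from 14 to 38 mm above the panel; white pointer line on the bar's -x half. Origin on its axis at panel height, z up. Clockwise from above turns it up; friction of about 0.08 N m holds it where it is left. A lug hidden under the skirt, 22 mm from the axis, meets the stop.
- dial_grip (a point): on the dial's axis at the middle of the grip bar, 27 mm above the panel; axes as the dial's.
- dial_base: fixed dark bezel 68 mm in diameter, 8 mm high, origin on the dial axis at panel height. Hides the cushioned stop, met 0.4 to 1.45 rad clockwise of the dial's first place; nothing shows where. It gives 0.2 mm per N at the lug (0.05 N m more torque per 0.02 rad). 2 N at the lug (0.04 N m over friction) seats the dial, over 12 N (0.26 N m over friction) forces it; friction then keeps it pressed.
- red_tray: red tray with six cells, 140 x 170 x 35 mm, to the left of the console, beyond the loupe; origin under its centre.
- white_trays: two stacked white trays, 204 x 164 x 66 mm, to the right of the console, beyond the brass frame; origin under the centre.
- loupe: black loupe standing on the table close to the console's left side, 46 mm in diameter and 46 mm high; origin under its centre.
- brass_frame: brass diamond-shaped frame, 61 x 35 x 5 mm, lying close to the console's right side; origin under its centre.

How it is judged:
On the way, in this order (a step that is already met when the one before it is completed fails the run):
1. the hood stands propped on its stay with the hand off it (value of joint cover between 1.47 and 1.58 rad and value of joint stay above 0.41 rad and contact force between the fingers and anything else below 0.2 N), for 0.4 s.
2. the dial bears on its hidden stop with more than 2 N (contact force between dial and dial_base above 2 N), for 0.2 s.
At the end, for the whole second after the job is handed in: The hood stands propped on its stay, let go (hood 1.47 to 1.58 rad, stay above 0.41 rad), and the dial is left bearing on its hidden stop with more than 1 N at the lug (more than 2 N while turned home, never above 12 N). Trays, loupe and brass frame are within 15 mm of their places (value of joint cover between 1.47 and 1.58 rad and value of joint stay above 0.41 rad and contact force between dial and dial_base above 1 N); the robot touches nothing.
It fails at once if the dial is forced: it bears on its stop with more than 12 N (contact force between dial and dial_base above 12 N).
It fails at once if the hood slams: it swings down faster than 2.5 rad/s (velocity of joint cover below -2.5 rad/s).
It fails at once if a tray, the loupe or the brass frame is moved more than 15 mm (distance of any of red_tray, white_trays, loupe, brass_frame from where it was at the start of the episode above 0.015 m).
It also fails if it takes over 70 s, if anything falls off the work surface, if the arm or the gripper's body presses on something with over 40 N, if the wrist force passes 120 N, or if a joint passes its speed limit or range.

ROBOT

A 7-joint arm with a two-finger parallel gripper is mounted at the origin on the work surface. World frame = base frame: x ahead of the robot, y to its left, z up, the work surface at z = 0. Lengths are in m, angles in rad, forces in N, time in s.
With the tool pointing down it reaches from about 0.425 to 0.925 m from the base axis. Payload 6.8 kg.
Tool frame: the origin (TCP) lies on the centre line of the jaws, within the pads' length; the fingertips stand 14 mm ahead of it and the grasp point (between the pads) lies 5 mm behind it (r.tips_ahead is the distance from the TCP to the fingertips, in m); z points along the fingers, y is the line along which they close (so a half turn about z gives the same grasp; the last joint's range is limited). The gripper opens to 85 mm and grips with 20 to 120 N. Pads are 22 mm wide; open, the fingers measure 114 mm over their backs; the gripper's body (76 mm by 85 mm) begins 54 mm behind the grasp point. The pads swing forward as they close: fully open they stand 13 mm farther back than shut.
Start: joints at [-1.413, 0.477, 0.022, 1.555, -0.011, 1.109, -0.083], TCP at [0.177, 0.651, 0.214] pointing down, gripper open.
Joint ranges: [-2.96, 2.96], [-0.34, 2.1], [-1.41, 1.46], [0.24, 2.44], [-1.37, 4.51], [0.17, 1.92], [-2.96, 2.96]. Speed limits (rad/s): [2.39, 2.39, 3.14, 3.14, 3.14, 3.14, 3.14].

INTERFACE

Orientations are given as a rotation vector (axis times angle).
In Python, from bench import r, eyes gives the robot as it stands.
- The arm moves only by the tool step_arm, never from a script. Its argument "rows" is a list of rows, each a list of 6 numbers: the shift along the world's x, y, z in units of 60 cm (1.0 is 60 cm), then the turn, a rotation vector about the world's x, y, z in units of pi rad (1.0 is pi rad). In form: [[x, y, z, rx, ry, rz], ...]. A call has 1 to 5 rows; each row is the pose to reach, as a shift and turn from the pose commanded when the call began, turning the shorter way round; what a row does not reach only later rows make up. A row lasts 1/12 s, in which the tool goes at most 41.7 mm and 7.16 degrees, less where a joint would pass 70% of its speed; a pose out of reach is approached as far as the arm can. A call with a number of a shift or a turn outside -1 to 1 is refused whole. A call with a gripper value outside its range is refused whole. "jaw" is the closure, from 0 (fully open) to 1 (shut), set as the call begins (left out, the last holds). The fingers move at their own pace and stop on an object; "squeeze" is the grip in N (left out, the last holds). Time passes only in rows, so rows that repeat a pose let the fingers close. It gives the time, the measured TCP pose, the force, the opening and the grip force at its end, in the units of the state.
- r.get_obs(): the state, without advancing time (a new reading comes with each control period).
- eyes.grab_frame(name): name is "scene" or "top"; returns the picture (480x640x3 uint8, red, green, blue); there is no depth.
- eyes.camera_info(name): a dict with "mtx" (3x3 intrinsics, pixels), "extrinsics" (4x4, takes a point from camera to world coordinates). Camera axes: x right, y down, z forward; pixel columns grow to the right and rows downward; lengths in m; the calibration is good to about 2 mm. A picture is of the moment at which its call begins. camera_info takes no time and is no camera call.
- r.hand_in(): hands the job in; it is judged then, once.
The state is a dict: "clock": time; "joints": joint angles; "qvel": joint speeds; "tau": joint torques, N m; "tcp_pos": TCP position; "orientation": TCP orientation; "contact_force": force on the tool from outside, world axes, zero at the start; "moment": the same for the moment, N m; "grip_width": finger opening in m; "gripper_force": force on a finger pad.
Only numpy, scipy, OpenCV 4.12 (cv2) and the standard library are available. Lean on these libraries where they do the work, as an engineer would, in place of code of your own. Each camera call takes 0.05 s, during which the arm holds its last target. There are 200 camera calls.

## Working session

There is one attempt and no reset: what is moved stays moved. The work goes in short steps, Python scripts to look and compute and a tool call to move; the robot and the scene stay as the last step left them, time stands still between calls to the robot, and variables do not carry over. Pictures are saved under pics/ and viewed, at most 10 in all, crops included, and the job is handed in when it is done.

Besides the shell and the picture viewer there is one more tool, called after "Emit:" as name([rows], argument=value, ...), one row to a line, values as JSON. step_arm: Moves the arm, as the interface text tells. Shifts and turns lie within -1 to 1; 1 stands for 60 cm of shift or pi rad of turn. Its arguments: {"type":"object","properties":{"rows":{"type":"array"},"jaw":{"type":"number"},"squeeze":{"type":"number"}},"required":["rows"]}

```bash
mkdir -p pics; ls; python3 - <<'E'
from bench import r, eyes
import cv2
for n in("scene","top"):
    cv2.imwrite(f"pics/{n}0.png",eyes.grab_frame(n)[:,:,::-1])
    i=eyes.camera_info(n);print(n,i["mtx"].round(1).tolist(),i["extrinsics"].round(4).tolist())
o=r.get_obs();print({k:(v.round(3).tolist() if hasattr(v,'round') and hasattr(v,'tolist') else v) for k,v in o.items()})
E
```

```text
pics
scene [[547.4, 0.0, 319.1], [0.0, 547.4, 246.5], [0.0, 0.0, 1.0]] [[0.4421, 0.6891, -0.5742, 1.217], [0.8969, -0.3477, 0.2732, -0.2886], [-0.0114, -0.6358, -0.7717, 0.9659], [0.0, 0.0, 0.0, 1.0]]
top [[573.7, 0.0, 320.6], [0.0, 573.7, 240.8], [0.0, 0.0, 1.0]] [[0.0106, -0.9877, 0.1558, 0.3599], [-0.9999, -0.0116, -0.0051, 0.0417], [0.0069, -0.1557, -0.9878, 1.33], [0.0, 0.0, 0.0, 1.0]]
{'clock': 0.1, 'joints': [-1.413, 0.478, 0.022, 1.556, -0.011, 1.109, -0.083], 'qvel': [-0.001, -0.001, -0.001, -0.003, 0.0, -0.002, -0.001], 'tau': [0.004, -59.776, 1.614, -28.195, 0.013, 0.005, 0.0], 'tcp_pos': [0.177, 0.651, 0.213], 'orientation': [-0.416, -3.114, 0.003], 'contact_force': [-0.272, -0.216, -0.094], 'moment': [0.003, -0.045, -0.001], 'gripper_force': 0.0, 'grip_width': 0.0855837180342952}
```

View pics/scene0.png

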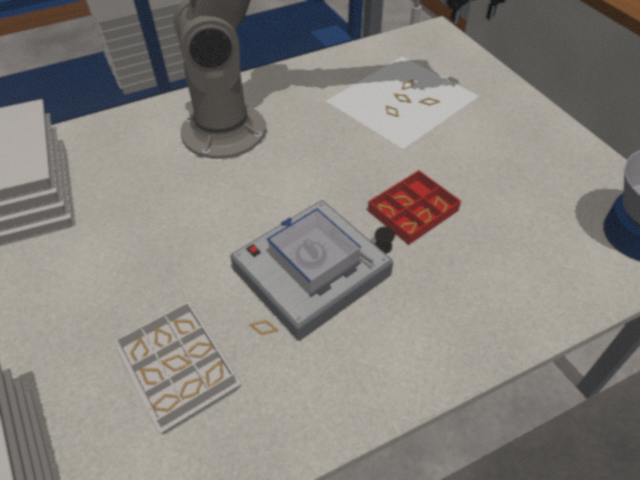

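View pics/top0.png

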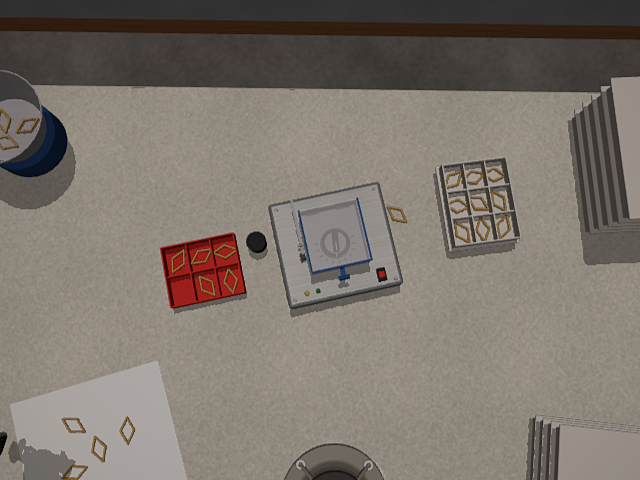

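The top view shows the console with panel corners at about (270,206), (379,184), (401,284), (292,307), the blue pull at (344,272) and the dial at (335,242). I measure these more closely.

```bash
cat > h.py <<'E'
import numpy as np, cv2
from bench import r, eyes
def ray(n,uv):
    i=eyes.camera_info(n);K,E=np.array(i["mtx"]),np.array(i["extrinsics"])
    d=E[:3,:3]@np.linalg.solve(K,[*uv,1.]);return E[:3,3],d
def onz(n,uv,z):
    c,d=ray(n,uv);return c+d*(z-c[2])/d[2]
def proj(n,p):
    i=eyes.camera_info(n);K,E=np.array(i["mtx"]),np.array(i["extrinsics"])
    q=K@(E[:3,:3].T@(np.array(p)-E[:3,3]));return q[:2]/q[2]
def tri(u1,u2):
    (a,d),(b,e)=ray("scene",u1),ray("top",u2)
    s=np.linalg.lstsq(np.c_[d,-e],b-a,rcond=None)[0];p,q=a+d*s[0],b+e*s[1];return (p+q)/2,np.linalg.norm(p-q)
E
python3 - <<'E'
from h import *
t=cv2.imread("pics/top0.png");s=cv2.imread("pics/scene0.png")
for n,im,(x0,y0,x1,y1) in(("top",t,(260,175,410,315)),("scene",s,(220,190,400,345))):
    hsv=cv2.cvtColor(im,cv2.COLOR_BGR2HSV);m=cv2.inRange(hsv,(100,120,60),(130,255,255));m2=np.zeros_like(m);m2[y0:y1,x0:x1]=m[y0:y1,x0:x1]
    k,_,st,c=cv2.connectedComponentsWithStats(m2);print(n,[(st[j].tolist(),c[j].round(1).tolist()) for j in range(1,k) if st[j][4]>8])
P=[onz("top",p,.06)[:2] for p in((270,206),(379,184),(401,284),(292,307))]
print(np.round(P,4).tolist(),np.mean(P,0),[np.linalg.norm(P[i]-P[i-1]).round(3) for i in range(4)])
f=(P[0]+P[1]-P[2]-P[3])/2; l=(P[0]-P[1]+P[3]-P[2])/2
print("yaw",np.arctan2(f[1],f[0]),np.arctan2(-l[0],l[1]))
a=cv2.resize(t[175:315,260:410],None,fx=5,fy=4.28,interpolation=3)
a=cv2.resize(t[180:310,262:407],None,fx=4.5,fy=4.5,interpolation=cv2.INTER_CUBIC);cv2.imwrite("pics/c1.png",a)
E
```

```text
top [([298, 198, 75, 82, 338], [338.3, 252.3])]
scene [([283, 219, 8, 6, 21], [287.4, 222.0])]
[[0.6386, 0.1504], [0.6928, -0.0965], [0.4654, -0.1441], [0.4121, 0.0965]] [0.55223747 0.00158038] [np.float64(0.233), np.float64(0.253), np.float64(0.232), np.float64(0.246)]
yaw 0.22003505595375067 0.21714169789917256
```

View pics/c1.png

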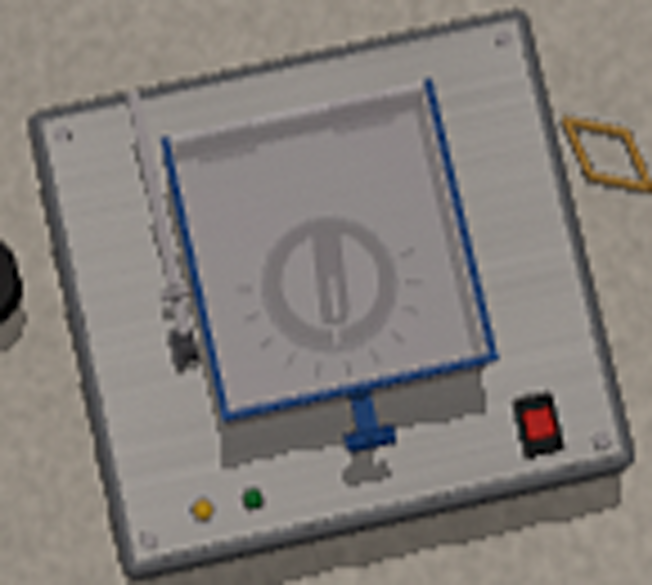

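The crop shows the pull bar at (370,437), i.e. top px (344,277), and the dial centre at (330,285), i.e. (335,243), its pointer aimed nearly straight at the robot (crop end at (335,325)).

```bash
python3 - <<'E'
from h import *
cv=lambda x,y:(262+x/4.5,180+y/4.5)
print("pull top",onz("top",cv(370,437),.101),"tri",tri((287.4,222),cv(370,437)),tri((287.4,222),cv(368,428)))
print("dial bezel c",onz("top",cv(330,285),.068))
a=onz("top",cv(338,318),.098);b=onz("top",cv(326,238),.098);print("bar ends",a,b,np.arctan2(*(b-a)[1::-1]))
print("hood front corners",onz("top",cv(228,415),.115),onz("top",cv(492,356),.115),"hinge corners",onz("top",cv(166,138),.115),onz("top",cv(430,80),.115))
yaw=.219;c=np.array([.552,.0016]);R=np.array([[np.cos(yaw),-np.sin(yaw)],[np.sin(yaw),np.cos(yaw)]])
for n,p in dict(pull=(-.082,0),dial=(0,0),hinge=(.08,0),fl=(-.058,.065),fr=(-.058,-.065)).items():print(n,c+R@p)
E
```

```text
pull top [ 0.47545254 -0.01621319  0.101     ] tri (array([ 0.47695957, -0.01379747,  0.09589774]), np.float64(0.005695220984839191)) (array([ 0.48047689, -0.01380186,  0.09949522]), np.float64(0.0032300768219219447))
dial bezel c [0.55369485 0.00234177 0.068     ]
bar ends [ 0.53304498 -0.0006863   0.098     ] [0.57209106 0.00536664 0.098     ] 0.1537962643705076
hood front corners [0.48379625 0.05157836 0.115     ] [ 0.5133038  -0.07327794  0.115     ] hinge corners [0.61698554 0.08306203 0.115     ] [ 0.64708097 -0.04377396  0.115     ]
pull [ 0.47195855 -0.0162148 ]
dial [0.552  0.0016]
hinge [0.63008922 0.01898029]
fl [0.48126383 0.05244678]
fr [ 0.5095068 -0.0744482]
```

```bash
python3 - <<'E'
from h import *
from scipy.spatial.transform import Rotation as Ro
o=r.get_obs();R=Ro.from_rotvec(o["orientation"]).as_matrix();print(R.round(3),r.tips_ahead)
ty=np.arctan2(R[1,1],R[0,1]);d=.228+np.pi/2-ty;d=(d+np.pi/2)%np.pi-np.pi/2;print("turn z",d,d/np.pi)
print("shift/0.6",((np.array([.474,-.0165,.24])-o["tcp_pos"])/.6).round(4))
E
```

```text
[[-0.965  0.263 -0.   ]
 [ 0.263  0.965 -0.002]
 [-0.    -0.002 -1.   ]] 0.014
turn z 0.49378557915563626 0.15717683150022774
shift/0.6 [ 0.4947 -1.1121  0.0455]
```

Emit:
step_arm([
  [0.035,-0.055,0.003,0,0,0.01],
  [0.07,-0.11,0.006,0,0,0.02],
  [0.11,-0.165,0.009,0,0,0.03],
  [0.145,-0.22,0.012,0,0,0.04],
  [0.18,-0.275,0.015,0,0,0.05],
], jaw=0.3)

```text
clock: 0.52
tcp_pos: [0.2861, 0.4842, 0.2222]
orientation: [-0.168, -3.137, 0.001]
contact_force: [0.9, -0.6, -0.0]
grip_width: 0.06
gripper_force: 0.0
```

Emit:
step_arm([
  [0.035,-0.055,0.003,0,0,0.01],
  [0.07,-0.11,0.006,0,0,0.02],
  [0.105,-0.165,0.009,0,0,0.03],
  [0.14,-0.22,0.012,0,0,0.04],
  [0.17,-0.28,0.015,0,0,0.05],
])

```text
clock: 0.93
tcp_pos: [0.3882, 0.3167, 0.2316]
orientation: [-0.078, 3.14, 0.0]
contact_force: [0.8, 0.3, 0.1]
grip_width: 0.0594
gripper_force: 0.0
```

```bash
python3 - <<'E'
from h import *
o=r.get_obs();print(o["joints"],o["tcp_pos"],o["orientation"],o["grip_width"])
E
```

```text
[-0.90824659  0.16906566  0.11228243  1.94913617 -0.02205614  1.02439162
  0.83463826] [0.3881869  0.31667511 0.23155402] [-7.84259739e-02  3.14049792e+00  1.55267576e-04] 0.059418494137204514
```

Emit:
step_arm([
  [0.02,-0.06,0,0,0,0.01],
  [0.04,-0.12,0,0,0,0.02],
  [0.06,-0.18,0,0,0,0.03],
  [0.08,-0.24,0,0,0,0.04],
  [0.1,-0.3,0,0,0,0.057],
])

```text
clock: 1.35
tcp_pos: [0.4473, 0.1364, 0.2315]
orientation: [0.359, -3.121, -0.0]
contact_force: [0.2, 1.2, -0.5]
grip_width: 0.0596
gripper_force: 0.0
```

Emit:
step_arm([
  [0.01,-0.06,0,0,0,0],
  [0.02,-0.12,0,0,0,0],
  [0.03,-0.18,0,0,0,0],
  [0.04,-0.23,0,0,0,0],
  [0.045,-0.257,0,0,0,0],
])

```text
clock: 1.77
tcp_pos: [0.4742, -0.0202, 0.2316]
orientation: [0.349, -3.122, 0.002]
contact_force: [-0.0, -0.1, -0.1]
grip_width: 0.0599
gripper_force: 0.0
```

Emit:
step_arm([
  [0,0,-0.04,0,0,0],
  [0,0,-0.08,0,0,0],
  [0,0,-0.11,0,0,0],
  [0,0,-0.13,0,0,0],
  [0,0,-0.13,0,0,0],
])

```text
clock: 2.18
tcp_pos: [0.4721, -0.0161, 0.1511]
orientation: [0.356, -3.116, 0.001]
contact_force: [-0.3, 0.1, 0.4]
grip_width: 0.0595
gripper_force: 0.0
```

```bash
python3 - <<'E'
from h import *
o=r.get_obs();print(o["joints"],o["tcp_pos"],o["orientation"],o["contact_force"])
for n in("top","scene"):
    im=eyes.grab_frame(n);cv2.imwrite(f"pics/{n}1.png",im[:,:,::-1])
a=cv2.imread("pics/top1.png")[180:310,262:407];b=cv2.imread("pics/scene1.png")[180:310,220:365]
cv2.imwrite("pics/c2.png",cv2.resize(np.hstack([a,b]),(790,354),interpolation=cv2.INTER_CUBIC))
E
```

```text
[-0.41874197  0.23082244  0.36999912  2.1059114  -0.11157259  0.82838215
  1.81641309] [ 0.47208319 -0.01609861  0.15112313] [ 3.55664769e-01 -3.11605642e+00  6.18354608e-04] [-0.27271884  0.14879061  0.4389319 ]
```

View pics/c2.png

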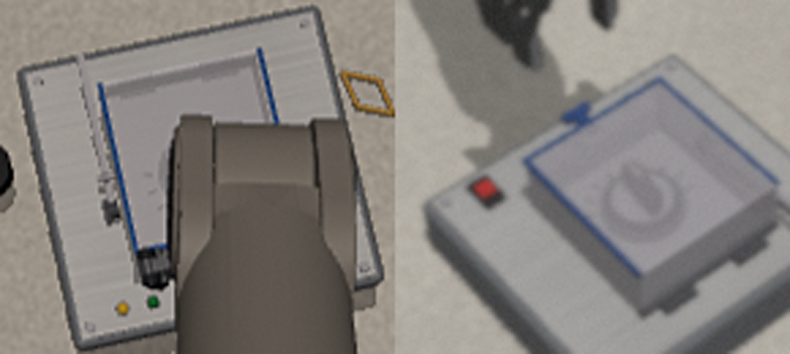

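The left crop shows the gripper over the pull; the right crop shows the pull at scene px (287,222) still below the fingers. Descend and pinch.

Emit:
step_arm([
  [0.004,0,-0.03,0,0,0],
  [0.004,0,-0.06,0,0,0],
  [0.004,0,-0.085,0,0,0],
  [0.004,0,-0.085,0,0,0],
])

```text
clock: 2.62
tcp_pos: [0.4757, -0.0158, 0.1015]
orientation: [0.357, -3.119, 0.0]
contact_force: [-0.7, 0.3, 0.2]
grip_width: 0.0601
gripper_force: 0.0
```

Emit:
step_arm([
  [0,0,0,0,0,0],
  [0,0,0,0,0,0],
  [0,0,0,0,0,0],
  [0,0,0,0,0,0],
  [0,0,0,0,0,0],
], jaw=1, squeeze=40)

```text
clock: 3.03
tcp_pos: [0.4772, -0.0158, 0.1034]
orientation: [-0.356, 3.12, 0.0]
contact_force: [-0.4, -0.2, -0.0]
grip_width: 0.0004
gripper_force: 0.0
```

```bash
python3 - <<'E'
from h import *
o=r.get_obs();print(o["tcp_pos"],o["contact_force"],o["moment"],o["grip_width"],o["gripper_force"])
p=np.array(o["tcp_pos"]);yaw=.228
ax=np.array([np.cos(yaw),np.sin(yaw),0])
f=lambda t:.1655*(-np.cos(.207+t)*ax+np.sin(.207+t)*np.array([0,0,1]))
for t in np.arange(.0,1.7,.1):print(round(t,2),((f(t)-f(0))/.6).round(3))
E
```

```text
[ 0.47722883 -0.01581207  0.10336574] [-0.36281412 -0.2072245  -0.01161745] [-0.03097797  0.03411915 -0.0381069 ] 0.0003518710201317187 0.0
0.0 [0. 0. 0.]
0.1 [0.007 0.002 0.027]
0.2 [0.016 0.004 0.052]
0.3 [0.028 0.007 0.077]
0.4 [0.042 0.01  0.101]
0.5 [0.059 0.014 0.122]
0.6 [0.077 0.018 0.143]
0.7 [0.097 0.023 0.161]
0.8 [0.119 0.028 0.176]
0.9 [0.143 0.033 0.19 ]
1.0 [0.167 0.039 0.201]
1.1 [0.193 0.045 0.21 ]
1.2 [0.219 0.051 0.215]
1.3 [0.246 0.057 0.219]
1.4 [0.273 0.063 0.219]
1.5 [0.299 0.069 0.217]
1.6 [0.326 0.076 0.211]
```

Missed: jaws closed empty. Look.

```bash
python3 - <<'E'
from h import *
im=eyes.grab_frame("scene")[:,:,::-1];cv2.imwrite("pics/s2.png",cv2.resize(im[130:310,200:420],(792,648)[:1]+(590,),interpolation=cv2.INTER_CUBIC))
p=r.get_obs()["tcp_pos"];q=proj("scene",p);print(q,(q-[200,130])*[3.6,590/180], r.get_obs()["orientation"])
E
```

```text
[285.03022614 220.15576794] [306.10881411 295.5105727 ] [-3.56354235e-01  3.12024139e+00  2.72166162e-04]
```

View pics/s2.png

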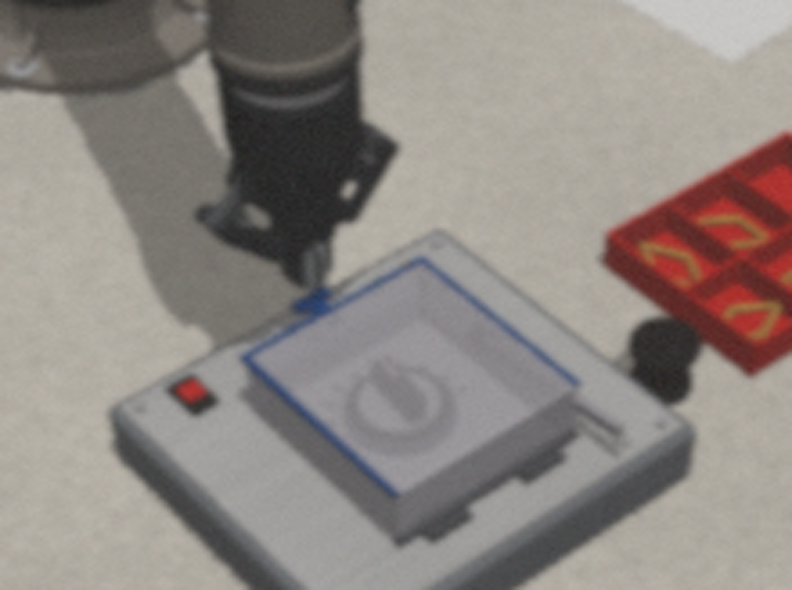

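The picture shows the closed fingertips ending at about crop (305,288), just above the blue bar at (312,303), so I was too high. Open, go 13 mm lower and close again.

Emit:
step_arm([
  [0,0,0,0,0,0],
  [0,0,0,0,0,0],
  [0,0,0,0,0,0],
  [0,0,-0.012,0,0,0],
  [0,0,-0.022,0,0,0],
], jaw=0.35)

```text
clock: 3.5
tcp_pos: [0.4768, -0.0158, 0.089]
orientation: [-0.357, 3.121, 0.0]
contact_force: [-0.1, 0.1, 0.2]
grip_width: 0.0552
gripper_force: 0.0
```

Emit:
step_arm([
  [0,0,0,0,0,0],
  [0,0,0,0,0,0],
  [0,0,0,0,0,0],
  [0,0,0,0,0,0],
  [0,0,0,0,0,0],
], jaw=1)

```text
clock: 3.92
tcp_pos: [0.4769, -0.0159, 0.0895]
orientation: [-0.356, 3.121, -0.0]
contact_force: [-0.6, 0.2, -0.5]
grip_width: 0.0003
gripper_force: 0.0
```

```bash
python3 - <<'E'
from h import *
im=np.ascontiguousarray(eyes.grab_frame("scene")[:,:,::-1]);a=cv2.resize(im[180:250,240:335],(798,588),interpolation=cv2.INTER_CUBIC)
t=np.array(r.get_obs()["tcp_pos"])
for dx,dz,c in((0,0,(0,0,255)),(0,-.014,(0,255,0)),(0,.05,(255,255,0)),(.024,.012,(255,0,255))):
    q=(proj("scene",t+[dx*np.cos(.228),dx*np.sin(.228),dz])-[240,180])*8.4;cv2.circle(a,tuple(int(v) for v in q),4,c,-1);print(q)
cv2.imwrite("pics/s3.png",a)
E
```

```text
[380.78683832 372.66751348]
[383.98963075 408.85895695]
[368.85148762 237.79846416]
[435.5689952  395.50501892]
```

View pics/s3.png

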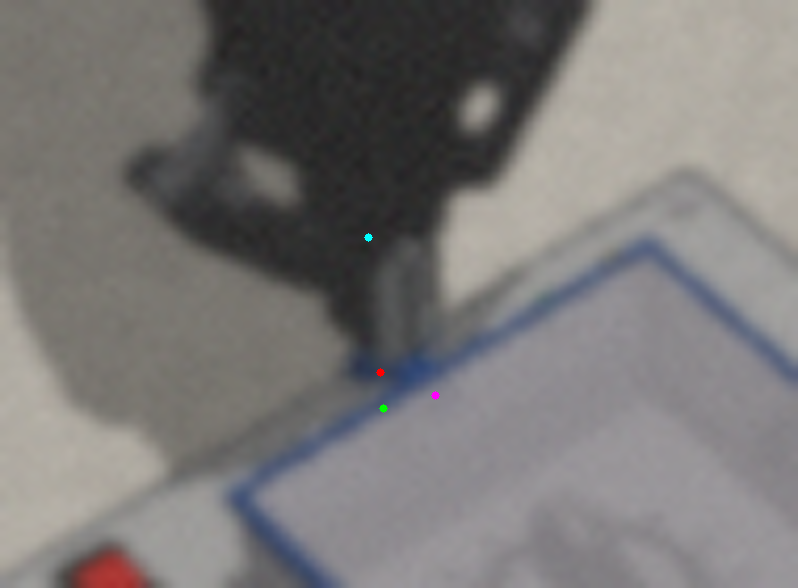

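The picture shows the fingers hidden behind the blue bar at crop (395,367), so the bar stands farther from the robot than my jaws. I check the two cameras against each other.

```bash
python3 - <<'E'
from h import *
print("origin top",proj("top",(0,0,0)),"scene",proj("scene",(0,0,0)))
P=[(.6386,.1504,.06),(.6928,-.0965,.06),(.4654,-.1441,.06),(.4121,.0965,.06)]
for p in P:print(proj("scene",p).round(1))
for n in("scene","top"):
    im=cv2.imread(f"pics/{n}0.png");hsv=cv2.cvtColor(im,cv2.COLOR_BGR2HSV)
    m=cv2.inRange(hsv,(0,150,90),(8,255,255))|cv2.inRange(hsv,(173,150,90),(180,255,255))
    k,_,st,c=cv2.connectedComponentsWithStats(m)
    for j in range(1,k):
        if 15<st[j][4]<200: print(n,"redsw",c[j].round(1),onz(n,c[j],.064))
    x0,y0,x1,y1=(245,230,268,254) if n=="top" else (370,222,402,256)
    s=cv2.inRange(hsv[y0:y1,x0:x1],(0,0,0),(180,255,45));M=cv2.moments(s,True);q=(x0+M["m10"]/M["m00"],y0+M["m01"]/M["m00"]);print("loupe",q,onz(n,q,.03))
E
```

```text
origin top [333.72667731 497.6420126 ] scene [222.75796815 129.8032288 ]
[389.7 258.3]
[293.6 323.5]
[229.2 250.2]
[319.1 197.9]
scene redsw [252.5 248.9] [ 0.48773376 -0.09899518  0.064     ]
loupe (383.646017699115, 240.9646017699115) [0.57098975 0.17831051 0.03      ]
top redsw [224.9 251.1] [0.53395336 0.24794288 0.064     ]
top redsw [201.2 256.1] [0.5222347  0.30009874 0.064     ]
top redsw [177.9 261.1] [0.51047028 0.35111417 0.064     ]
top redsw [381.3 273.7] [ 0.48752571 -0.10001455  0.064     ]
top redsw [230.3 280.7] [0.46818236 0.23352321 0.064     ]
top redsw [206.8 285.4] [0.45714757 0.2848714  0.064     ]
loupe (256.38957055214723, 242.0276073619632) [0.56044287 0.18210243 0.03      ]
```

```bash
python3 - <<'E'
from h import *
a=cv2.imread("pics/scene0.png").astype(int);b=np.mean([eyes.grab_frame("scene")[:,:,::-1].astype(int) for _ in range(3)],0);cv2.imwrite("pics/scene3.png",b)
d=(b-a).mean(2).round().astype(int)
print("cols 276..298");
for v in range(206,240):print(v,d[v,276:299])
E
```

```text
cols 276..298
206 [-112 -115 -120 -120 -123 -122 -123 -122 -122 -120 -121 -120 -122 -121
 -122 -108  -73  -32   -3    4    8    9    7]
207 [-114 -108 -114 -123 -122 -123 -122 -123 -122 -120 -119 -119 -116 -115
 -119  -99  -57  -22    0    6    7    8    8]
208 [-115 -115 -116 -119 -121 -121 -120 -120 -122 -119 -113 -104 -102 -103
 -104  -87  -43  -12    6    5    6    9    7]
209 [-120 -120 -118 -119 -123 -123 -119 -120 -120 -118 -108  -95  -84  -84
  -91  -77  -38   -4    4    7    9    8    6]
210 [-123 -120 -119 -120 -121 -123 -119 -121 -119 -112  -97  -89  -84  -83
  -85  -76  -37   -4    3    9    6   10    9]
211 [-120 -121 -121 -123 -122 -129 -122 -122 -116 -100  -91  -86  -89  -89
  -87  -72  -38   -6    8    6    8    8    8]
212 [-120 -121 -118 -120 -121 -121 -125 -122 -109  -95  -80  -84  -93  -88
  -88  -72  -37   -9    7    8    8    7    5]
213 [-113 -113 -117 -120 -124 -122 -123 -117 -105  -89  -83  -86  -93  -91
  -85  -74  -44  -10    4    5    5    3    0]
214 [ -85  -95 -104 -112 -119 -122 -121 -116 -102  -87  -80  -86  -94  -90
  -88  -79  -48  -16    1    4    1
[... 1736 characters left out ...]
  2   1   7   7   8   7   9   8   7   2   7   5   3
   6   9   5   6   6]
232 [-16  -5   2  -1   5   6   5   1   5   5   4   8   9   8   5   6   7   6
   7   7   3   5   2]
233 [-5  1  6  5  6  5  4  6  3  7  6  7  5  9  7  7 11  3  6  6  8  9  8]
234 [1 4 6 9 7 6 4 6 4 7 8 7 6 3 5 5 8 5 8 9 7 8 7]
235 [5 6 8 5 7 5 7 8 4 5 7 4 7 7 8 5 6 2 5 9 7 5 7]
236 [7 5 7 4 5 6 7 6 9 8 5 4 7 5 8 7 6 7 4 5 6 8 7]
237 [6 9 7 7 9 3 7 6 6 6 6 8 6 6 7 7 5 6 8 4 4 7 9]
238 [7 9 8 7 7 6 8 3 5 6 7 6 7 8 6 6 7 5 6 7 5 5 7]
239 [ 5  7  5 10  5  6  6  8  6  5  9  7  6  5  9  5  6  6  9  6  6  9  5][ WARN:0@3.942] global loadsave.cpp:1063 imwrite_ Unsupported depth image for selected encoder is fallbacked to CV_8U.
```

Nothing of the fingers shows below the bar, so the tips really end about 14 mm higher than I assumed. Go down another 10 mm (still clear of the panel by spec) and retry.

Emit:
step_arm([
  [0,0,0,0,0,0],
  [0,0,0,0,0,0],
  [0,0,0,0,0,0],
  [0,0,-0.01,0,0,0],
  [0,0,-0.017,0,0,0],
], jaw=0.35)

```text
clock: 4.53
tcp_pos: [0.4768, -0.0158, 0.0788]
orientation: [-0.357, 3.121, 0.0]
contact_force: [-0.0, 0.6, -0.5]
grip_width: 0.0556
gripper_force: 0.0
```

Emit:
step_arm([
  [0,0,0,0,0,0],
  [0,0,0,0,0,0],
  [0,0,0,0,0,0],
  [0,0,0,0,0,0],
  [0,0,0,0,0,0],
], jaw=1)

```text
clock: 4.95
tcp_pos: [0.4763, -0.0153, 0.0792]
orientation: [0.357, -3.121, -0.001]
contact_force: [-2.4, 3.3, 1.5]
grip_width: 0.0223
gripper_force: 39.1
```

```bash
python3 - <<'E'
from h import *
a=cv2.imread("pics/scene0.png");b=np.mean([eyes.grab_frame("scene")[:,:,::-1].astype(int) for _ in range(3)],0).astype(np.uint8);cv2.imwrite("pics/scene4.png",b)
c=lambda m:cv2.resize(m[190:250,250:325],(395,316),interpolation=cv2.INTER_CUBIC)
cv2.imwrite("pics/cmp.png",np.hstack([c(a),c(b)]))
o=r.get_obs();print(o["tcp_pos"],o["contact_force"],o["grip_width"],proj("scene",o["tcp_pos"]))
E
```

```text
[ 0.47636707 -0.01532001  0.0792072 ] [-3.40253128  4.12040629  1.25680766] 0.022306102619169182 [285.76321639 227.31405496]
```

View pics/cmp.png

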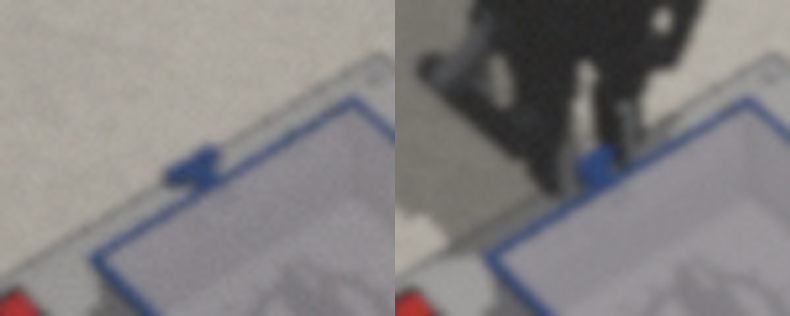

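Now the pads hold the bar (width 22 mm, 39 N), but by the tips. Regrip 5 mm deeper for safety.

Emit:
step_arm([
  [0,0,0,0,0,0],
  [0,0,0,0,0,0],
  [0,0,-0.004,0,0,0],
  [0,0,-0.008,0,0,0],
  [0,0,-0.008,0,0,0],
], jaw=0.5)

```text
clock: 5.52
tcp_pos: [0.4766, -0.0162, 0.074]
orientation: [0.356, -3.121, 0.001]
contact_force: [-0.7, 0.5, -0.6]
grip_width: 0.0429
gripper_force: 0.0
```

Emit:
step_arm([
  [0,0,0,0,0,0],
  [0,0,0,0,0,0],
  [0,0,0,0,0,0],
  [0,0,0,0,0,0],
  [0,0,0,0,0,0],
], jaw=1, squeeze=60)

```text
clock: 5.93
tcp_pos: [0.4765, -0.0153, 0.0746]
orientation: [0.357, -3.121, -0.001]
contact_force: [-3.4, 3.2, 5.1]
grip_width: 0.0215
gripper_force: 58.6
```

Emit:
step_arm([
  [0.003,0.001,0.013,0,0,0],
  [0.007,0.002,0.027,0,0,0],
  [0.016,0.004,0.052,0,0,0],
  [0.028,0.007,0.077,0,0,0],
  [0.042,0.01,0.101,0,0,0],
])

```text
clock: 6.35
tcp_pos: [0.5029, -0.0091, 0.1361]
orientation: [-0.357, 3.12, 0.0]
contact_force: [8.3, 5.7, -11.1]
grip_width: 0.0212
gripper_force: 59.1
```

Emit:
step_arm([
  [0.017,0.004,0.021,0,0,0],
  [0.035,0.008,0.042,0,0,0],
  [0.055,0.013,0.06,0,0,0],
  [0.077,0.018,0.075,0,0,0],
  [0.101,0.023,0.089,0,0,0],
])

```text
clock: 6.77
tcp_pos: [0.5616, 0.0046, 0.1886]
orientation: [0.356, -3.119, -0.001]
contact_force: [3.0, 3.7, -14.2]
grip_width: 0.0211
gripper_force: 59.3
```

```bash
python3 - <<'E'
from h import *
a=eyes.grab_frame("scene")[:,:,::-1];t=eyes.grab_frame("top")[:,:,::-1]
cv2.imwrite("pics/op.png",np.hstack([cv2.resize(a[130:330,200:400],(400,400)),cv2.resize(t[150:320,250:420],(400,400))]))
o=r.get_obs();print(o["tcp_pos"],o["contact_force"],o["grip_width"],o["moment"])
E
```

```text
[0.56401442 0.00521693 0.18932634] [-1.46437459  4.55411357 -4.91327824] 0.021122011404374728 [0.69021709 0.58348449 0.23982401]
```

View pics/op.png

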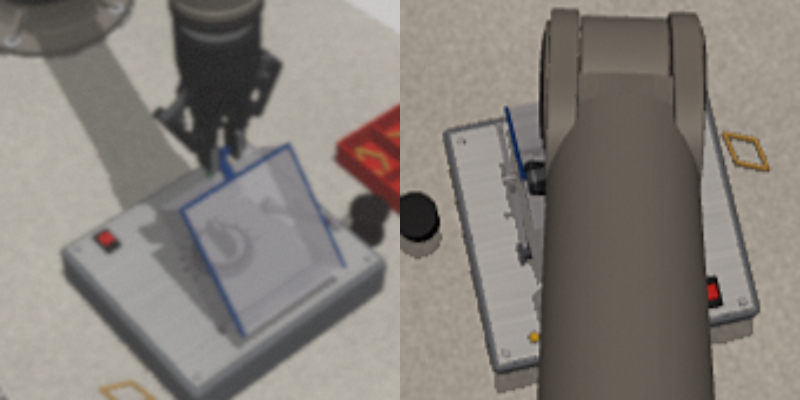

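The hood is half open and held by the pull. Continue.

Emit:
step_arm([
  [0.024,0.006,0.011,0,0,0],
  [0.05,0.012,0.02,0,0,0],
  [0.076,0.018,0.025,0,0,0],
  [0.103,0.024,0.029,0,0,0],
  [0.116,0.027,0.029,0,0,0],
])

```text
clock: 7.28
tcp_pos: [0.6324, 0.0212, 0.206]
orientation: [0.359, -3.12, -0.001]
contact_force: [-4.3, 4.6, 4.0]
grip_width: 0.0206
gripper_force: 58.5
```

Emit:
step_arm([
  [0.014,0.003,0,0,0,0],
  [0.027,0.006,-0.001,0,0,0],
  [0.04,0.009,-0.002,0,0,0],
  [0.053,0.012,-0.004,0,0,0],
  [0.053,0.012,-0.004,0,0,0],
])

```text
clock: 7.7
tcp_pos: [0.6646, 0.0287, 0.2039]
orientation: [-0.359, 3.12, 0.002]
contact_force: [-3.4, 5.7, 3.6]
grip_width: 0.02
gripper_force: 58.5
```

```bash
cat > ang.py <<'E'
from h import *
# hood angle from grasp displacement: grasp recorded at theta 0
o=r.get_obs();p=np.array(o["tcp_pos"])-[.4765,-.0153,.0746];ax=np.array([np.cos(.228),np.sin(.228)])
x=p[:2]@ax-.162;z=p[2]+.034;print("theta",np.arctan2(z,-x)-.207,"R",np.hypot(x,z),"lat",p[:2]@[-ax[1],ax[0]],np.round(o["contact_force"],1),np.round(o["moment"],2),o["grip_width"])
E
python3 ang.py
```

```text
theta 1.552289894566934 R 0.16620937978965072 lat 0.0003448208375780651 [-3.4  5.7  3.6] [1.17 0.75 0.13] 0.019952414677391988
```

Emit:
step_arm([
  [0.009,0.002,-0.001,0,0,0],
  [0.018,0.004,-0.003,0,0,0],
  [0.018,0.004,-0.003,0,0,0],
])

```text
clock: 7.95
tcp_pos: [0.6747, 0.031, 0.202]
orientation: [-0.358, 3.121, 0.002]
contact_force: [-2.8, 5.4, 3.8]
grip_width: 0.0197
gripper_force: 58.8
```

```bash
python3 ang.py; python3 - <<'E'
from h import *
a=eyes.grab_frame("scene")[:,:,::-1];t=eyes.grab_frame("top")[:,:,::-1]
cv2.imwrite("pics/op2.png",np.hstack([cv2.resize(a[170:295,265:390],(400,400),interpolation=2),cv2.resize(t[150:320,250:420],(400,400),interpolation=2)]))
E
```

```text
theta 1.6158142079960032 R 0.16670539083145486 lat 0.00030373975356493693 [-2.8  5.4  3.8] [1.26 0.82 0.13] 0.019708966618088075
```

View pics/op2.png

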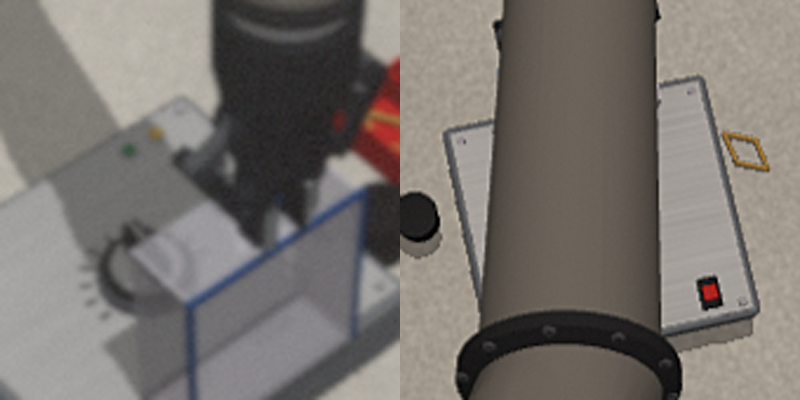

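The hood stands upright (blue edges vertical), the pull still between the pads. Ease back and feel for the stay.

Emit:
step_arm([
  [-0.006,-0.001,0.001,0,0,0],
  [-0.012,-0.003,0.002,0,0,0],
  [-0.018,-0.004,0.003,0,0,0],
  [-0.018,-0.004,0.003,0,0,0],
])

```text
clock: 8.38
tcp_pos: [0.6672, 0.0293, 0.204]
orientation: [-0.358, 3.111, 0.001]
contact_force: [14.3, 7.1, -10.2]
grip_width: 0.02
gripper_force: 61.4
```

Emit:
step_arm([
  [-0.003,-0.001,0,0,0,0],
  [-0.006,-0.0015,0.0005,0,0,0],
  [-0.008,-0.002,0.001,0,0,0],
  [-0.008,-0.002,0.001,0,0,0],
])

```text
clock: 8.72
tcp_pos: [0.6652, 0.0287, 0.2045]
orientation: [-0.358, 3.106, 0.001]
contact_force: [21.6, 7.3, -16.2]
grip_width: 0.0199
gripper_force: 62.4
```

Emit:
step_arm([
  [-0.003,-0.001,0,0,0,0],
  [-0.006,-0.0015,0,0,0,0],
  [-0.006,-0.0015,0,0,0,0],
])

```text
clock: 8.97
tcp_pos: [0.6638, 0.0284, 0.2049]
orientation: [-0.359, 3.101, 0.0]
contact_force: [28.6, 8.3, -19.2]
grip_width: 0.0198
gripper_force: 63.2
```

```bash
python3 ang.py
```

```text
theta 1.5462246593311348 R 0.167114671312397 lat 0.00023240867607242366 [ 28.6   8.3 -19.2] [ 1.9  -6.18  0.24] 0.01984184070068054
```

The stay pushes back with about 28 N: it is engaged. Relieve the load, release and lift away.

Emit:
step_arm([
  [0.007,0.0015,0,0,0,0],
  [0.014,0.003,-0.001,0,0,0],
  [0.014,0.003,-0.001,0,0,0],
])

```text
clock: 9.22
tcp_pos: [0.6675, 0.0293, 0.2038]
orientation: [-0.359, 3.113, 0.001]
contact_force: [12.1, 7.3, -7.3]
grip_width: 0.0198
gripper_force: 60.8
```

Emit:
step_arm([
  [0,0,0,0,0,0],
  [0,0,0,0,0,0],
  [0,0,0,0,0,0],
  [0,0,0.01,0,0,0],
  [0,0,0.03,0,0,0],
], jaw=0.4)

```text
clock: 9.63
tcp_pos: [0.6627, 0.026, 0.2208]
orientation: [0.354, -3.119, 0.001]
contact_force: [-0.8, 0.0, 0.2]
grip_width: 0.0511
gripper_force: 0.0
```

Emit:
step_arm([
  [0,0,0.05,0,0,0],
  [0,0,0.1,0,0,0],
  [-0.03,0,0.13,0,0,0],
  [-0.07,0,0.13,0,0,0],
  [-0.11,-0.01,0.13,0,0,0],
])

```text
clock: 10.05
tcp_pos: [0.5984, 0.0216, 0.3021]
orientation: [-0.357, 3.117, 0.001]
contact_force: [-0.4, 0.5, 0.7]
grip_width: 0.0511
gripper_force: 0.0
```

Emit:
step_arm([
  [-0.05,-0.02,0,0,0,0],
  [-0.09,-0.035,0,0,0,0],
  [-0.09,-0.035,0,0,0,0],
  [-0.09,-0.035,0,0,0,0],
  [-0.09,-0.035,0,0,0,0],
])

```text
clock: 10.47
tcp_pos: [0.5447, 0.0002, 0.3006]
orientation: [-0.356, 3.119, 0.001]
contact_force: [-0.3, 1.2, -0.0]
grip_width: 0.0515
gripper_force: 0.0
```

```bash
python3 - <<'E'
from h import *
a=eyes.grab_frame("scene")[:,:,::-1];t=eyes.grab_frame("top")[:,:,::-1];cv2.imwrite("pics/scene5.png",a);cv2.imwrite("pics/top5.png",t)
cv2.imwrite("pics/op3.png",np.hstack([cv2.resize(a[160:340,220:400],(400,400),interpolation=2),cv2.resize(t[150:320,250:420],(400,400),interpolation=2)]))
o=r.get_obs();print(o["tcp_pos"],o["orientation"],o["joints"],o["contact_force"],o["moment"])
E
```

```text
[5.44889182e-01 5.24512327e-04 2.99834143e-01] [-3.57369562e-01  3.12028253e+00 -2.50813095e-04] [-0.45243895  0.1885987   0.3948903   1.78137343 -0.0777732   1.1859645
  1.76418369] [ 0.931398    0.48260104 -0.28298395] [-0.0185394   0.00464484 -0.03799874]
```

View pics/op3.png

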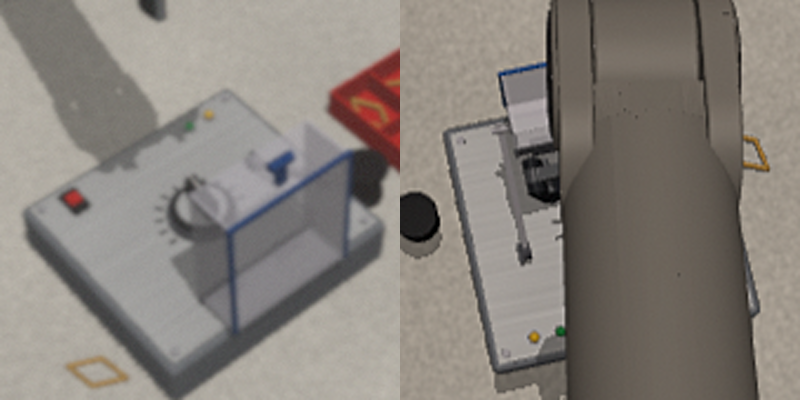

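Hood propped on its stay with the hand off (left crop: hood upright, pull at (280,165); the dial at (195,205) is free). Now go to the dial.

Emit:
step_arm([
  [0.008,0.001,-0.06,0,0,-0.008],
  [0.016,0.0025,-0.12,0,0,-0.016],
  [0.016,0.0025,-0.18,0,0,-0.023],
  [0.016,0.0025,-0.24,0,0,-0.023],
  [0.016,0.0025,-0.28,0,0,-0.023],
], jaw=0.6, squeeze=20)

```text
clock: 10.98
tcp_pos: [0.5527, 0.0019, 0.1279]
orientation: [0.245, -3.128, 0.001]
contact_force: [-0.8, 0.5, -0.1]
grip_width: 0.0342
gripper_force: 0.0
```

Emit:
step_arm([
  [0,0,-0.03,0,0,0],
  [0,0,-0.05,0,0,0],
  [0,0,-0.07,0,0,0],
  [0,0,-0.07,0,0,0],
])

```text
clock: 11.32
tcp_pos: [0.5528, 0.0017, 0.0874]
orientation: [0.244, -3.129, 0.001]
contact_force: [-0.2, 0.8, 0.2]
grip_width: 0.0341
gripper_force: 0.0
```

```bash
cat > st.py <<'E'
from h import *
from scipy.spatial.transform import Rotation as Ro
import sys
L=[]
for _ in range(int(sys.argv[1]) if len(sys.argv)>1 else 4):
    eyes.grab_frame("scene");o=r.get_obs();R=Ro.from_rotvec(o["orientation"]).as_matrix()
    y=(np.arctan2(R[1,0],R[0,0])+np.pi/2)%np.pi-np.pi/2
    L.append([*o["tcp_pos"],y,*o["contact_force"],*o["moment"]])
m=np.mean(L,0);u=np.array([np.cos(m[3]),np.sin(m[3])])
print("tcp",m[:3].round(4),"yaw",m[3].round(4),"F",m[4:7].round(1),"M",m[7:10].round(3),"sdMz",np.std(L,0)[9].round(3),"Fbar/Facross",(m[4:6]@u).round(1),(m[4:6]@[-u[1],u[0]]).round(1),"w",round(o["grip_width"],4),o["gripper_force"],"t",o["clock"],"q7",o["joints"][6].round(2))
E
python3 st.py
```

```text
tcp [0.5542 0.0015 0.0898] yaw 0.1552 F [0.2 0.1 0. ] M [-0.008 -0.023 -0.009] sdMz 0.024 Fbar/Facross 0.2 0.0 w 0.0341 0.0 t 11.5167 q7 1.81
```

Emit:
step_arm([
  [0,0,-0.008,0,0,0],
  [0,0,-0.016,0,0,0],
  [0,0,-0.024,0,0,0],
  [0,0,-0.024,0,0,0],
])

```text
clock: 11.85
tcp_pos: [0.5528, 0.0016, 0.0741]
orientation: [0.244, -3.131, -0.0]
contact_force: [-0.3, -0.3, 0.1]
grip_width: 0.0343
gripper_force: 0.0
```

Emit:
step_arm([
  [0,0,0,0,0,0],
  [0,0,0,0,0,0],
  [0,0,0,0,0,0],
  [0,0,0,0,0,0],
  [0,0,0,0,0,0],
], jaw=1)

```text
clock: 12.27
tcp_pos: [0.5531, 0.0028, 0.0751]
orientation: [0.245, -3.131, -0.002]
contact_force: [-2.2, 5.8, 1.4]
grip_width: 0.0121
gripper_force: 22.0
```

```bash
python3 st.py
```

```text
tcp [0.5531 0.0028 0.0751] yaw 0.1562 F [-2.8  4.9  1.9] M [1.027 0.523 0.008] sdMz 0.032 Fbar/Facross -2.0 5.2 w 0.0121 22.020382583141327 t 12.4667 q7 1.82
```

Grip bar held (12 mm). Centre by the side force, regrip 5 mm deeper and firmer.

Emit:
step_arm([
  [0,0,0,0,0,0],
  [0,0,0,0,0,0],
  [0,0.002,-0.004,0,0,0],
  [0,0.002,-0.009,0,0,0],
  [0,0.002,-0.009,0,0,0],
], jaw=0.7)

```text
clock: 12.88
tcp_pos: [0.5532, 0.0024, 0.069]
orientation: [0.243, -3.131, 0.001]
contact_force: [-0.6, 0.9, -0.2]
grip_width: 0.026
gripper_force: 0.0
```

Emit:
step_arm([
  [0,0,0,0,0,0],
  [0,0,0,0,0,0],
  [0,0,0,0,0,0],
  [0,0,0,0,0,0],
  [0,0,0,0,0,0],
], jaw=1, squeeze=50)

```text
clock: 13.3
tcp_pos: [0.5533, 0.0029, 0.0696]
orientation: [0.244, -3.132, -0.0]
contact_force: [-1.2, 2.3, 1.0]
grip_width: 0.0114
gripper_force: 49.6
```

```bash
python3 st.py
```

```text
tcp [0.5533 0.0029 0.0696] yaw 0.1553 F [-1.2  1.7  0.6] M [ 0.342  0.328 -0.05 ] sdMz 0.015 Fbar/Facross -0.9 1.9 w 0.0115 49.65040683746338 t 13.5 q7 1.82
```

Emit:
step_arm([
  [0,0,0,0,0,-0.02],
  [0,0,0,0,0,-0.04],
  [0,0,0,0,0,-0.06],
  [0,0,0,0,0,-0.08],
  [0,0,0,0,0,-0.1],
])

```text
clock: 13.92
tcp_pos: [0.5533, 0.0039, 0.0696]
orientation: [-0.252, -3.131, -0.002]
contact_force: [-1.7, 4.1, 0.6]
grip_width: 0.0115
gripper_force: 49.7
```

```bash
python3 st.py 6
```

```text
tcp [0.5533 0.0039 0.0696] yaw -0.1579 F [-1.6  4.8  1.8] M [ 1.038  0.481 -0.08 ] sdMz 0.04 Fbar/Facross -2.3 4.5 w 0.0116 49.74169135093689 t 14.2167 q7 1.57
```

Side forces show the dial axis about 3.7 mm farther out in x; open, recentre, regrip, measuring the moment zero while open.

Emit:
step_arm([
  [0,0,0,0,0,0],
  [0,0,0,0,0,0],
  [0.006,0.002,0,0,0,0],
  [0.006,0.002,0,0,0,0],
], jaw=0.75)

```text
clock: 14.55
tcp_pos: [0.5582, 0.0034, 0.0698]
orientation: [0.249, 3.13, -0.001]
contact_force: [0.2, -0.5, -0.1]
grip_width: 0.0215
gripper_force: 0.0
```

```bash
python3 st.py 6
```

```text
tcp [0.5574 0.0036 0.0697] yaw -0.159 F [ 0.   0.2 -0.1] M [0.012 0.033 0.005] sdMz 0.017 Fbar/Facross -0.0 0.2 w 0.0213 0.0 t 14.85 q7 1.56
```

Emit:
step_arm([
  [0,0,0,0,0,0],
  [0,0,0,0,0,0],
  [0,0,0,0,0,0],
  [0,0,0,0,0,0],
  [0,0,0,0,0,0],
], jaw=1)

```text
clock: 15.27
tcp_pos: [0.5571, 0.0036, 0.0698]
orientation: [0.25, 3.132, -0.0]
contact_force: [-1.3, -1.2, 4.9]
grip_width: 0.0118
gripper_force: 51.0
```

```bash
python3 st.py 6
```

```text
tcp [0.5571 0.0036 0.0698] yaw -0.1593 F [-1.9 -1.8  5.5] M [-0.421  0.444  0.017] sdMz 0.014 Fbar/Facross -1.5 -2.0 w 0.0115 51.09967052936554 t 15.5667 q7 1.56
```

Emit:
step_arm([
  [0,0,0,0,0,-0.006],
  [0,0,0,0,0,-0.012],
  [0,0,0,0,0,-0.018],
  [0,0,0,0,0,-0.02],
  [0,0,0,0,0,-0.02],
])

```text
clock: 15.98
tcp_pos: [0.5571, 0.0036, 0.0698]
orientation: [-0.348, -3.122, 0.0]
contact_force: [-0.9, -1.3, 5.3]
grip_width: 0.0115
gripper_force: 51.1
```

```bash
python3 st.py 6
```

```text
tcp [0.5571 0.0035 0.0698] yaw -0.2221 F [-2.3 -1.6  5.2] M [-0.437  0.472  0.029] sdMz 0.024 Fbar/Facross -1.9 -2.0 w 0.0117 51.11393988132477 t 16.2833 q7 1.51
```

Emit:
step_arm([
  [0,0,0,0,0,-0.006],
  [0,0,0,0,0,-0.012],
  [0,0,0,0,0,-0.018],
  [0,0,0,0,0,-0.02],
  [0,0,0,0,0,-0.02],
])

```text
clock: 16.7
tcp_pos: [0.557, 0.0035, 0.0698]
orientation: [-0.447, -3.11, 0.001]
contact_force: [-1.6, -2.4, 5.2]
grip_width: 0.0113
gripper_force: 51.1
```

```bash
python3 st.py 6
```

```text
tcp [0.557  0.0035 0.0698] yaw -0.2849 F [-1.9 -2.1  5.9] M [-0.442  0.47   0.026] sdMz 0.032 Fbar/Facross -1.3 -2.6 w 0.0115 51.11758589744568 t 17.0 q7 1.46
```

Emit:
step_arm([
  [0,0,0,0,0,-0.006],
  [0,0,0,0,0,-0.012],
  [0,0,0,0,0,-0.018],
  [0,0,0,0,0,-0.02],
  [0,0,0,0,0,-0.02],
])

```text
clock: 17.42
tcp_pos: [0.557, 0.0035, 0.0698]
orientation: [-0.544, -3.094, 0.001]
contact_force: [-2.5, -1.7, 5.7]
grip_width: 0.0109
gripper_force: 51.1
```

```bash
python3 st.py 8
```

```text
tcp [0.5571 0.0035 0.0698] yaw -0.3478 F [-2.4 -2.6  5.4] M [-0.48   0.471  0.021] sdMz 0.021 Fbar/Facross -1.4 -3.3 w 0.0111 51.124579310417175 t 17.8167 q7 1.41
```

Emit:
step_arm([
  [0,0,0,0,0,-0.006],
  [0,0,0,0,0,-0.012],
  [0,0,0,0,0,-0.018],
  [0,0,0,0,0,-0.02],
  [0,0,0,0,0,-0.02],
])

```text
clock: 18.23
tcp_pos: [0.5571, 0.0035, 0.0698]
orientation: [0.641, 3.075, -0.001]
contact_force: [-2.6, -3.0, 5.6]
grip_width: 0.0115
gripper_force: 51.1
```

```bash
python3 st.py 6
```

```text
tcp [0.557  0.0035 0.0698] yaw -0.4106 F [-2.3 -2.4  5.6] M [-0.471  0.467  0.031] sdMz 0.021 Fbar/Facross -1.2 -3.1 w 0.011 51.13124370574951 t 18.5333 q7 1.36
```

Emit:
step_arm([
  [0,0,0,0,0,-0.006],
  [0,0,0,0,0,-0.012],
  [0,0,0,0,0,-0.018],
  [0,0,0,0,0,-0.02],
  [0,0,0,0,0,-0.02],
])

```text
clock: 18.95
tcp_pos: [0.557, 0.0034, 0.0698]
orientation: [0.737, 3.054, -0.001]
contact_force: [-2.7, -2.3, 6.3]
grip_width: 0.0111
gripper_force: 51.1
```

```bash
python3 st.py 6
```

```text
tcp [0.557  0.0034 0.0698] yaw -0.4735 F [-2.6 -2.5  5.5] M [-0.488  0.467 -0.006] sdMz 0.028 Fbar/Facross -1.2 -3.4 w 0.0114 51.13755404949188 t 19.25 q7 1.31
```

Emit:
step_arm([
  [0,0,0,0,0,-0.006],
  [0,0,0,0,0,-0.012],
  [0,0,0,0,0,-0.018],
  [0,0,0,0,0,-0.02],
])

```text
clock: 19.58
tcp_pos: [0.557, 0.0034, 0.0698]
orientation: [0.834, 3.029, -0.001]
contact_force: [-2.7, -3.4, 5.2]
grip_width: 0.0109
gripper_force: 51.2
```

```bash
python3 - <<'E'
s=open('st.py').read().replace('*o["moment"]])','*o["moment"],o["tau"][6]])').replace('"t",o["clock"]','"tau7",np.round(np.array(L)[:,10],3),"Mz",np.round(np.array(L)[:,9],2),"t",o["clock"]')
open('st.py','w').write(s)
E
python3 st.py 6
```

```text
tcp [0.557  0.0034 0.0698] yaw -0.5365 F [-2.6 -2.4  5.6] M [-0.498  0.482  0.011] sdMz 0.031 Fbar/Facross -1.0 -3.4 w 0.0117 51.146167516708374 tau7 [-0.085 -0.087 -0.037 -0.023 -0.021 -0.021] Mz [ 0.05  0.01  0.04 -0.04  0.01 -0.01] t 19.8833 q7 1.26
```

`tau7` is a clean torque signal: about −0.085 while turning is friction only. Continue on it.

Emit:
step_arm([
  [0,0,0,0,0,-0.006],
  [0,0,0,0,0,-0.012],
  [0,0,0,0,0,-0.018],
  [0,0,0,0,0,-0.02],
])

```text
clock: 20.22
tcp_pos: [0.557, 0.0033, 0.0698]
orientation: [0.928, 3.001, -0.001]
contact_force: [-2.7, -2.8, 6.1]
grip_width: 0.0113
gripper_force: 51.2
```

```bash
python3 st.py 5
```

```text
tcp [0.557  0.0033 0.0698] yaw -0.5993 F [-2.2 -2.1  6.2] M [-0.521  0.49   0.039] sdMz 0.039 Fbar/Facross -0.6 -3.0 w 0.0114 51.15393340587616 tau7 [-0.085 -0.087 -0.037 -0.023 -0.02 ] Mz [ 0.06  0.1  -0.    0.03  0.01] t 20.4667 q7 1.21
```

Emit:
step_arm([
  [0,0,0,0,0,-0.006],
  [0,0,0,0,0,-0.012],
  [0,0,0,0,0,-0.018],
  [0,0,0,0,0,-0.022],
])

```text
clock: 20.8
tcp_pos: [0.557, 0.0033, 0.0698]
orientation: [1.031, 2.967, -0.001]
contact_force: [-1.7, -2.6, 6.3]
grip_width: 0.0114
gripper_force: 51.2
```

```bash
python3 st.py 4
```

```text
tcp [0.557  0.0033 0.0698] yaw -0.6688 F [-2.  -2.7  5.1] M [-0.499  0.516  0.002] sdMz 0.044 Fbar/Facross 0.1 -3.3 w 0.0115 51.164352893829346 tau7 [-0.044 -0.118 -0.032 -0.006] Mz [ 0.06 -0.05 -0.03  0.02] t 21.0 q7 1.15
```

Emit:
step_arm([
  [0,0,0,0,0,-0.006],
  [0,0,0,0,0,-0.012],
  [0,0,0,0,0,-0.018],
  [0,0,0,0,0,-0.02],
])

```text
clock: 21.33
tcp_pos: [0.557, 0.0033, 0.0698]
orientation: [1.124, 2.933, -0.001]
contact_force: [-2.6, -2.8, 5.9]
grip_width: 0.0116
gripper_force: 51.2
```

```bash
python3 st.py 4
```

```text
tcp [0.557  0.0033 0.0698] yaw -0.7314 F [-2.2 -3.   5.7] M [-0.539  0.551  0.032] sdMz 0.026 Fbar/Facross 0.4 -3.8 w 0.0115 51.17512106895447 tau7 [-0.085 -0.087 -0.037 -0.023] Mz [0.   0.07 0.01 0.05] t 21.5333 q7 1.1
```

Emit:
step_arm([
  [0,0,0,0,0,-0.006],
  [0,0,0,0,0,-0.012],
  [0,0,0,0,0,-0.018],
  [0,0,0,0,0,-0.02],
])

```text
clock: 21.87
tcp_pos: [0.5569, 0.0033, 0.0698]
orientation: [1.216, 2.897, -0.001]
contact_force: [-1.5, -1.8, 5.9]
grip_width: 0.0113
gripper_force: 51.2
```

```bash
python3 st.py 4
```

```text
tcp [0.5569 0.0033 0.0698] yaw -0.7942 F [-2.7 -2.3  5.9] M [-0.574  0.568  0.047] sdMz 0.02 Fbar/Facross -0.3 -3.5 w 0.0111 51.18583559989929 tau7 [-0.084 -0.085 -0.036 -0.022] Mz [0.05 0.08 0.04 0.02] t 22.0667 q7 1.05
```

Emit:
step_arm([
  [0,0,0,0,0,-0.006],
  [0,0,0,0,0,-0.012],
  [0,0,0,0,0,-0.018],
  [0,0,0,0,0,-0.02],
])

```text
clock: 22.4
tcp_pos: [0.5569, 0.0032, 0.0698]
orientation: [1.306, 2.857, -0.001]
contact_force: [-2.4, -2.2, 6.1]
grip_width: 0.0115
gripper_force: 51.2
```

```bash
python3 st.py 4
```

```text
tcp [0.5569 0.0032 0.0698] yaw -0.8571 F [-2.2 -2.2  6.4] M [-0.59   0.545  0.008] sdMz 0.018 Fbar/Facross 0.2 -3.1 w 0.0112 51.19758188724518 tau7 [-0.084 -0.085 -0.035 -0.021] Mz [-0.02  0.03  0.01  0.02] t 22.6 q7 1.0
```

Emit:
step_arm([
  [0,0,0,0,0,-0.006],
  [0,0,0,0,0,-0.012],
  [0,0,0,0,0,-0.018],
  [0,0,0,0,0,-0.02],
])

```text
clock: 22.93
tcp_pos: [0.5569, 0.0032, 0.0698]
orientation: [1.395, 2.815, -0.001]
contact_force: [-3.0, -2.7, 6.8]
grip_width: 0.0112
gripper_force: 51.2
```

```bash
python3 st.py 4
```

```text
tcp [0.5569 0.0032 0.0698] yaw -0.9199 F [-3.  -2.7  6.7] M [-0.553  0.584  0.005] sdMz 0.006 Fbar/Facross 0.4 -4.0 w 0.0113 51.21034920215607 tau7 [-0.083 -0.084 -0.034 -0.021] Mz [ 0.    0.01  0.01 -0.  ] t 23.1333 q7 0.95
```

Emit:
step_arm([
  [0,0,0,0,0,-0.006],
  [0,0,0,0,0,-0.012],
  [0,0,0,0,0,-0.018],
  [0,0,0,0,0,-0.02],
])

```text
clock: 23.47
tcp_pos: [0.5569, 0.0032, 0.0698]
orientation: [1.483, 2.769, -0.001]
contact_force: [-3.4, -2.8, 6.8]
grip_width: 0.0113
gripper_force: 51.3
```

```bash
python3 st.py 4
```

```text
tcp [0.5569 0.0032 0.0698] yaw -0.9827 F [-2.8 -3.   6.3] M [-0.568  0.605  0.026] sdMz 0.035 Fbar/Facross 0.9 -4.0 w 0.0115 51.22326672077179 tau7 [-0.083 -0.083 -0.034 -0.02 ] Mz [ 0.08 -0.02  0.02  0.03] t 23.6667 q7 0.9
```

Emit:
step_arm([
  [0,0,0,0,0,-0.006],
  [0,0,0,0,0,-0.012],
  [0,0,0,0,0,-0.018],
  [0,0,0,0,0,-0.02],
])

```text
clock: 24.0
tcp_pos: [0.5569, 0.0032, 0.0698]
orientation: [1.569, 2.721, -0.001]
contact_force: [-4.3, -3.1, 6.3]
grip_width: 0.0114
gripper_force: 51.3
```

```bash
python3 st.py 4
```

```text
tcp [0.5569 0.0032 0.0698] yaw -1.0456 F [-2.7 -2.5  6. ] M [-0.549  0.646  0.017] sdMz 0.024 Fbar/Facross 0.8 -3.6 w 0.0114 51.23657763004303 tau7 [-0.082 -0.082 -0.033 -0.02 ] Mz [ 0.05  0.01  0.03 -0.02] t 24.2 q7 0.85
```

Emit:
step_arm([
  [0,0,0,0,0,-0.006],
  [0,0,0,0,0,-0.012],
  [0,0,0,0,0,-0.018],
  [0,0,0,0,0,-0.02],
])

```text
clock: 24.53
tcp_pos: [0.5568, 0.0031, 0.0698]
orientation: [1.654, 2.671, -0.001]
contact_force: [-3.3, -2.8, 7.2]
grip_width: 0.0114
gripper_force: 51.3
```

```bash
python3 st.py 4
```

```text
tcp [0.5568 0.0032 0.0698] yaw -1.1085 F [-3.1 -2.7  6.7] M [-0.608  0.658  0.026] sdMz 0.022 Fbar/Facross 1.0 -4.0 w 0.0115 51.250176429748535 tau7 [-0.082 -0.082 -0.033 -0.019] Mz [ 0.04 -0.    0.06  0.01] t 24.7333 q7 0.8
```

Emit:
step_arm([
  [0,0,0,0,0,-0.006],
  [0,0,0,0,0,-0.012],
  [0,0,0,0,0,-0.018],
  [0,0,0,0,0,-0.02],
])

```text
clock: 25.07
tcp_pos: [0.5568, 0.0032, 0.0698]
orientation: [1.737, 2.618, -0.001]
contact_force: [-2.6, -3.7, 6.7]
grip_width: 0.0119
gripper_force: 51.3
```

```bash
python3 st.py 4
```

```text
tcp [0.5568 0.0032 0.0698] yaw -1.1711 F [-2.8 -2.4  6.2] M [-0.602  0.67   0.091] sdMz 0.025 Fbar/Facross 1.1 -3.5 w 0.0112 51.27766191959381 tau7 [-0.146 -0.143 -0.094 -0.081] Mz [0.13 0.08 0.06 0.09] t 25.2667 q7 0.75
```

The stop is met (+0.06 N m, about 3 N). Press 0.03 rad further, to about 6 N.

Emit:
step_arm([
  [0,0,0,0,0,-0.004],
  [0,0,0,0,0,-0.008],
  [0,0,0,0,0,-0.01],
  [0,0,0,0,0,-0.01],
  [0,0,0,0,0,-0.01],
])

```text
clock: 25.68
tcp_pos: [0.5568, 0.0032, 0.0698]
orientation: [-1.777, -2.591, 0.001]
contact_force: [-3.3, -3.0, 6.5]
grip_width: 0.0114
gripper_force: 51.3
```

```bash
python3 st.py 4
```

```text
tcp [0.5568 0.0032 0.0698] yaw -1.2021 F [-3.4 -3.1  7.6] M [-0.574  0.663  0.125] sdMz 0.042 Fbar/Facross 1.6 -4.3 w 0.0115 51.297860741615295 tau7 [-0.135 -0.134 -0.134 -0.135] Mz [0.16 0.13 0.05 0.15] t 25.8833 q7 0.73
```

Emit:
step_arm([
  [0,0,0,0,0,0],
  [0,0,0,0,0,0],
  [0,0,0,0,0,0],
  [0,0,0,0,0,0],
  [0,0,0.02,0,0,0],
], jaw=0.65)

```text
clock: 26.3
tcp_pos: [0.5557, 0.0043, 0.0802]
orientation: [-1.774, -2.589, 0.004]
contact_force: [-0.3, -0.5, -0.5]
grip_width: 0.03
gripper_force: 0.0
```

Emit:
step_arm([
  [0,0,0.04,0,0,0],
  [0,0,0.1,0,0,0],
  [0,0,0.16,0,0,0],
  [-0.02,0,0.22,0,0,0],
  [-0.06,0,0.26,0,0,0],
])

```text
clock: 26.72
tcp_pos: [0.524, 0.0035, 0.2416]
orientation: [1.774, 2.586, 0.004]
contact_force: [0.6, 1.4, 1.6]
grip_width: 0.03
gripper_force: 0.0
```

Emit:
step_arm([
  [0,0.06,0,0,0,0],
  [0,0.12,0,0,0,0],
  [0,0.18,0,0,0,0],
  [0,0.24,0,0,0,0],
  [0,0.3,0,0,0,0],
])

```text
clock: 27.13
tcp_pos: [0.5209, 0.1856, 0.2388]
orientation: [-1.777, -2.591, -0.002]
contact_force: [1.0, -1.2, 1.3]
grip_width: 0.0301
gripper_force: 0.0
```

Emit:
step_arm([
  [0,0.03,0,0,0,0],
  [0,0.03,0,0,0,0],
  [0,0.03,0,0,0,0],
  [0,0.03,0,0,0,0],
  [0,0.03,0,0,0,0],
])

```text
clock: 27.55
tcp_pos: [0.5214, 0.1996, 0.238]
orientation: [1.781, 2.588, -0.0]
contact_force: [-0.3, -0.7, -0.3]
grip_width: 0.03
gripper_force: 0.0
```

```bash
python3 - <<'E'
from h import *
t=eyes.grab_frame("top")[:,:,::-1];s=eyes.grab_frame("scene")[:,:,::-1];cv2.imwrite("pics/top9.png",t)
g=cv2.cvtColor(t[225:258,318:352],cv2.COLOR_BGR2GRAY)
# bar: direction of the pointer / bar via PCA of brightest pixels within the dial
c=proj("top",(.557,.0035,.09));print("dial px",c)
yy,xx=np.mgrid[225:258,318:352];m=((xx-c[0])**2+(yy-c[1])**2<11**2)&(g>110)
P=[onz("top",(x,y),.098)[:2] for x,y in zip(xx[m],yy[m])];print(m.sum(),np.round(np.mean(P,0)-[.557,.0035],4) if P else "")
# hood unchanged vs scene5
a=cv2.imread("pics/scene5.png").astype(int);d=np.abs(s.astype(int)-a).mean(2);print("hood region diff",d[225:300,320:385].mean())
o=r.get_obs();print(o["tcp_pos"],o["contact_force"],o["clock"])
E
```

```text
dial px [335.13763862 240.31294005]
163 [-0.0014  0.0013]
hood region diff 1.9070085470085472
[0.52135834 0.20014552 0.23787625] [ 0.52184886 -0.79988305 -0.30089265] 27.65
```

```bash
python3 -c "
from bench import r
print(r.hand_in())"
```

```text
the job is handed in; nothing more can be done
None
```

I propped the hood on its stay and turned the dial clockwise about 1.36 rad onto its hidden stop (about 5–6 N estimated from the wrist torque), then handed the job in with the arm clear; no verdict came back.

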